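Lock the filter cartridge into the dust collector

ROBOT

A 6-joint arm with a two-finger parallel gripper is mounted at the origin on the work surface. World frame = base frame: x ahead of the robot, y to its left, z up, the work surface at z = 0. Lengths are in m, angles in rad, forces in N, time in s.
With the tool pointing down it reaches from about 0.25 to 0.8 m from the base axis. Payload 8.5 kg.
Tool frame: the origin (TCP) lies where the fingers leave the gripper's body, on its centre line; the fingertips stand 73 mm ahead of it and the grasp point (between the pads) lies 54 mm ahead of it; z points along the fingers, y is the direction in which the jaws open and shut (so a half turn about z gives the same grasp; the last joint's range is limited). The gripper opens to 85 mm and grips with 20 to 120 N. Pads are 22 mm wide; open, the fingers measure 114 mm over their backs; the gripper's body (76 mm by 85 mm) begins 54 mm behind the grasp point. The pads swing forward as they close: fully open they stand 13 mm farther back than shut.
Start: joints at [-1.308, 0.238, -0.013, 1.319, 0, 1.571], TCP at [0.136, -0.507, 0.304] pointing down, gripper open.
Joint ranges: [-2.66, 2.66], [-1.03, 1.9], [-1.14, 1.46], [-1.82, 2.27], [-1.45, 1.34], [-3.14, 3.14]. Speed limits (rad/s): [2.22, 2.22, 2.79, 3.14, 3.14, 3.14].

INTERFACE

Orientations are given as a unit quaternion [x, y, z, w].
In Python, from station import env, vision, spotter gives the robot as it stands.
- The arm moves only by the shell command python3 -m jog 'ROWS' [OPENING] [FORCE]. ROWS is JSON, a list of rows, each a list of 4 numbers: the shift along the world's x, y, z as a fraction of full scale, then the turn about the world's z as a fraction of full scale. A call has 1 to 12 rows; each row is the pose to reach, as a shift and turn from the pose measured when the call began, turning the shorter way round; what a row does not reach only later rows make up. Full scale, the value 1, is 1 m for a shift and 180 degrees for a turn. A row lasts 1/8 s, in which the tool goes at most 62.5 mm and 10.7 degrees, less where a joint would pass 70% of its speed; a pose out of reach is approached as far as the arm can. A call with a number of a shift or a turn outside -1 to 1 is refused whole. A call with a gripper value outside its range is refused whole. OPENING is the opening, from -1 (shut) to 1 (fully open), set as the call begins (- or left out, the last holds). The fingers move at their own pace and stop on an object; FORCE is the grip in N (left out, the last holds). Time passes only in rows, so rows that repeat a pose let the fingers close. It gives the time, the measured TCP pose, the force and the opening at its end, in the units of the state.
- env.get_state(): the state, without advancing time (a new reading comes with each control period).
- vision.get_image(name): name is "side" or "top" or "wrist"; returns a dict with "img" (400x640x3 uint8, red, green, blue), "range_z" (400x640 float32, m along the optical axis (not along the pixel's ray), 0 where there is no reading), "vertical_fov" (degrees; the focal length in pixels is half the picture's height over the tangent of half this angle, whatever the lens; pixels are square), "cx", "cy" (the principal point, pixels), "origin" and "attitude" of the camera in the world. Camera axes: x right, y up, looking along -z (the intrinsics and any distortion apply to the point x, -y, -z); pixel columns grow to the right and rows downward; lengths in m; the calibration is good to about 2 mm. A picture is of the moment at which its call begins.
- env.hand_in(): hands the job in, once; it reports no verdict.
Trained networks look in a picture, given as the dict that the camera call returned (one of the last four; its "shot" number tells which), for a name from the list of things; names that differ only in an ending like _2 or _b are one class to them, and where a whole thing is asked for, a point or a joint stands for the part that bears it (a point fixed in the world has none). Each returns a list of dicts, best first, with "score" (0 to 1); they miss things now and then, are a little off and sometimes report something else, mostly with a low value. They report only what shows in the picture. A call takes as long as a camera call. They do not tell look-alikes from the thing itself.
- spotter.spot_in(picture, query): "at" ([x, y, z] in m, in world coordinates, good to about 4 mm: the middle of the surface that is visible of it).
- spotter.trace(picture, query): "pixels" (400x640 bool, what is visible of it).
The state is a dict: "time": time; "qpos": joint angles; "qd": joint speeds; "effort": joint torques, N m; "ee_pos": TCP position; "orientation": TCP orientation; "force": force on the tool from outside, world axes, zero at the start; "ft_torque": the same for the moment, N m; "grip_width": finger opening in m.
Only numpy, scipy, OpenCV 4.12 (cv2) and the standard library are available. Lean on these libraries where they do the work, as an engineer would, in place of code of your own. Each camera call takes 0.05 s, during which the arm holds its last target. There are 200 camera calls.

TASK

Fit the filter cartridge into the bayonet seat on top of the bench dust collector: set its two lugs into the slots, push it down against the spring, turn it about a quarter turn clockwise until it is locked, and let go so that the spring holds it upright in its lock. Leave everything else on the bench where it is.

Things in the scene. Friction and masses are not known exactly. Their poses are not given: they have to be found in the camera images.
- cartridge_centre (a point): Filter cartridge standing upright: 143 mm tall, about 0.3 kg, pleated paper body 66 mm across between black end caps. Point on its axis, half-way up, 70 mm above its underside. z is up its axis; x is the line of its grip bar and of its two lugs. A half turn about z makes no difference.
- cartridge_grip (a point): Middle of the cartridge's grip bar, 120 mm above its underside: upright flat bar on the 72 mm wide top cap, 60 mm long along x, 16 mm thick along y, from 103 to 143 mm above the underside.
- cartridge_foot (a point): Centre of the cartridge's underside. Foot: round spigot 56 mm across, 30 mm tall, with two opposite bayonet lugs along +x and -x, in line with the grip bar: 92 mm over their tips, 16 mm wide, 8 mm thick, flush with the underside.
- seat (a point): Bayonet seat: round aluminium collar, 116 mm outside, on the low grey dust collector (200 x 170 x 50 mm, fixed). Point: centre of its mouth, level with its top, 88 mm above the bench; z up. 64 mm hole in a 10 mm thick ledge. x is the line of the lugs when locked, marked by two dark blocks on the collar's outside. Locked, the cartridge's underside is 14 mm below this point (pockets 4 mm deep under the ledge).
- seat_slot (a point): Outer end of one of the two opposite entry slots, level with the collar's top; 24 mm wide, 102 mm over both ends, on the line turned +75 degrees (anticlockwise from above) from the seat's x. From the slots the pushed-in cartridge turns 75 degrees CLOCKWISE seen from above to the lock (solid stop at about 81 degrees); the other way is barred.
- spring_plate (a joint): Sprung plate, 44 mm across, in the seat. 0 = up: the cartridge set in rests on it, underside 7 mm below the collar's top, and cannot turn. Push it 12 to 18 mm (stop) farther, so that the underside is 19 to 25 mm below the top: then it turns. 7 N to start, 12 N at 0.014 m, 13 N at 0.018 m. Let go at the lock, it lifts the lugs into the pockets (reads 0.007).
- jar_centre (a point): bystander: glass jar with steel lid, 68 mm across, 88 mm tall; point half-way up
- mug_centre (a point): bystander: white mug, 72 mm across, 85 mm tall, handle to its +y; point half-way up
- mallet_head (a point): bystander: wooden mallet lying flat, head 60 x 120 x 60 mm; point at the head's centre
- block_centre (a point): bystander: cork sanding block 110 x 65 x 40 mm; point at its centre
- tape_centre (a point): bystander: roll of tape lying flat, 104 mm across, 25 mm high; point at its centre
- brush_grip (a point): bystander: 200 mm brush lying flat; point on its handle
There are look-alikes about, which are no part of the job. What is shaped like the part that bears cartridge_centre but orange or yellow is not meant.

How it is judged:
On the way:
1. the cartridge is in the seat and pushed down against the spring (value of joint spring_plate above 0.01 m and horizontal distance between cartridge_centre and seat below 0.012 m), for 0.05 s.
At the end, for the whole second after the job is handed in: Cartridge locked in the seat and at rest: axis within 12 mm of the seat's and 0.12 rad of upright, lugs within 0.17 rad of the locked line, centre point 52.5 to 59.5 mm above the collar's top, spring plate held down more than 4 mm (horizontal distance between cartridge_centre and seat below 0.012 m and z of cartridge_centre in the frame of seat between 0.0525 and 0.0595 m and angle between the x axis of cartridge_centre and the x axis of seat, either way round below 0.17 rad and angle between cartridge_centre's own z axis and vertical below 0.12 rad and linear speed of cartridge below 0.02 m/s and value of joint spring_plate above 0.004 m); the robot touches nothing.
It fails at once if a bystander is moved more than 30 mm (distance of any of jar_centre, mug_centre, mallet_head, block_centre, tape_centre, brush_grip from where it was at the start of the episode above 0.03 m).
It also fails if it takes over 43 s, if anything falls off the work surface, if the arm or the gripper's body presses on something with over 40 N, if the wrist force passes 120 N, or if a joint passes its speed limit or range.

## Working session

There is one attempt and no reset: what is moved stays moved. The work goes in short steps, Python scripts to look and compute and a shell command to move; the robot and the scene stay as the last step left them, time stands still between calls to the robot, and variables do not carry over. Pictures are saved under pics/ and viewed, about 8 in all and at most 12, crops included, and the job is handed in when it is done.

```bash
ls; mkdir -p pics
cat > h.py <<'E'
from station import env, vision, spotter
import numpy as np, cv2
from scipy.spatial.transform import Rotation as R
def cloud(p):
    f=200/np.tan(np.radians(p["vertical_fov"])/2)
    v,u=np.mgrid[0:400,0:640]; z=p["range_z"]
    P=np.stack([(u-p["cx"])/f*z,-(v-p["cy"])/f*z,-z],-1)
    a=np.array(p["attitude"]); M=R.from_quat(a).as_matrix() if a.size==4 else a.reshape(3,3)
    W=P@M.T+np.array(p["origin"]); W[z==0]=np.nan
    return W
def save(p,n): cv2.imwrite("pics/"+n,p["img"][:,:,::-1])
E
python3 - <<'E'
from h import *
s=env.get_state(); print(s)
ims=[]
for n in("top","side"):
    p=vision.get_image(n); np.savez("/tmp/"+n,**{k:v for k,v in p.items()})
    print(n,{k:v for k,v in p.items() if k not in("img","range_z")})
    save(p,n+"0.png")
    for q in("cartridge_centre","cartridge_grip","seat","seat_slot","spring_plate"):
        print(q,[(np.round(d["at"],3).tolist(),round(d["score"],2)) for d in spotter.spot_in(p,q)])
E
```

```text
pics
{'time': 0.0, 'qpos': array([-1.30800249e+00,  2.38791162e-01, -1.42488373e-02,  1.31918385e+00,
       -3.87590093e-05,  1.57078138e+00]), 'qd': array([ 6.37704016e-04,  1.68846086e-05,  8.76762673e-04, -2.09616094e-05,
       -1.13818504e-03, -1.07199402e-03]), 'effort': array([-1.19765255e-04, -5.38775003e+01,  3.46437764e+01,  1.83709298e-02,
        1.08744675e-04,  1.20448829e-05]), 'ee_pos': array([ 0.13629703, -0.50668648,  0.3032742 ]), 'orientation': array([ 9.91378604e-01,  1.31026538e-01, -1.12723444e-04, -7.05069349e-04]), 'force': array([0.29343975, 0.47118605, 1.29677246]), 'ft_torque': array([0.03136336, 0.02032464, 0.01087662]), 'grip_width': 0.08558413889727798}
top {'vertical_fov': 44.60690127942861, 'cx': 327.2482366823459, 'cy': 201.59556803820752, 'origin': array([0.30762615, 0.05174869, 1.59365116]), 'attitude': array([ 0.05194666, -0.062308  , -0.69954518,  0.70996887]), 'shot': 1}
cartridge_centre [([0.298, 0.165, 0.102], 0.96), ([0.379, 0.277, 0.106], 0.67), ([0.361, -0.019, 0.101], 0.58), ([0.289, 0.37, 0.101], 0.55)]
cartridge_grip [([0.431, 0.144, 0.
[... 353 characters left out ...]
'origin': array([-0.22337193,  0.91673289,  1.02858548]), 'attitude': array([-0.1567293 ,  0.40757877,  0.84320163, -0.31357053]), 'shot': 2}
cartridge_centre [([0.416, 0.162, 0.088], 0.93), ([0.351, -0.004, 0.087], 0.89), ([0.267, 0.394, 0.106], 0.82), ([0.368, 0.29, 0.103], 0.81), ([0.28, 0.178, 0.097], 0.69), ([0.514, 0.304, 0.056], 0.56)]
cartridge_grip [([0.27, 0.39, 0.106], 0.88), ([0.368, 0.298, 0.106], 0.8), ([0.417, 0.166, 0.086], 0.79), ([0.344, -0.004, 0.086], 0.61), ([0.277, 0.184, 0.1], 0.57)]
seat [([0.502, -0.193, 0.05], 0.66)]
seat_slot [([0.503, -0.193, 0.052], 0.68), ([0.522, -0.228, 0.081], 0.33)]
spring_plate [([0.522, -0.228, 0.084], 0.46), ([0.541, 0.513, 0.045], 0.35)]
```

View pics/top0.png

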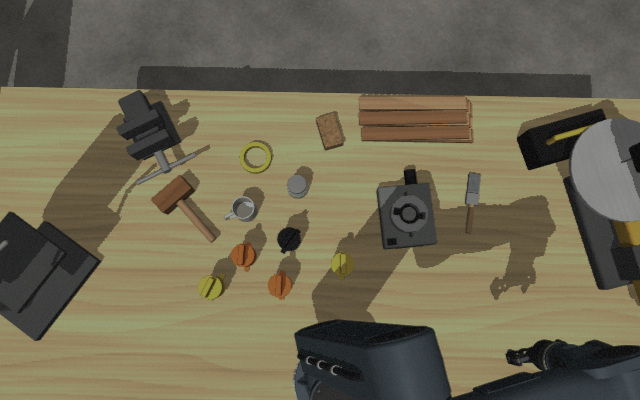

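View pics/side0.png

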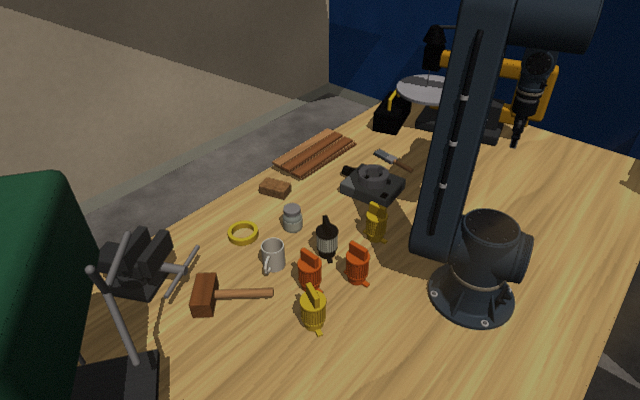

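The five candidates in the top view are black/cream (289,239), orange (243,256) and (280,286), and yellow (210,288) and (342,264). Only (289,239), with black caps and a paper body, fits. The seat is at (408,213). I'll confirm in a crop and measure.

Run:
```python
from h import *
p=dict(np.load("/tmp/top.npz")); W=cloud(p); 
s=dict(np.load("/tmp/side.npz")); Ws=cloud(s)
a=cv2.resize(p["img"][205:270,255:320],(400,400),interpolation=2); b=cv2.resize(p["img"][180:245,375:440],(400,400),interpolation=2)
cv2.imwrite("pics/crop1.png",np.hstack([a,b])[:,:,::-1])
for n,I,X in(("top",p["img"],W),("side",s["img"],Ws)):
    d=np.hypot(X[...,0]-.43,X[...,1]-.144)
    for lo,hi in((.128,.16),(.09,.112)):
        m=(d<.06)&(X[...,2]>lo)&(X[...,2]<hi); Q=X[m]
        if len(Q)<4: print(n,lo,len(Q));continue
        r=cv2.minAreaRect((Q[:,:2]*1000).astype(np.float32)); print(n,lo,len(Q),Q.mean(0).round(4),r)
    e=np.hypot(X[...,0]-.522,X[...,1]+.228)
    m=(e<.07)&(X[...,2]>.08)&(X[...,2]<.097); Q=X[m]
    c,r=cv2.minEnclosingCircle((Q[:,:2]*1000).astype(np.float32)); print(n,"collar",c,r,Q[:,2].mean())
```

```text
top 0.128 111 [0.4348 0.1477 0.1417] ((435.54193115234375, 147.85060119628906), (16.545425415039062, 59.09437561035156), 54.0077018737793)
top 0.09 311 [0.4342 0.1476 0.1026] ((435.2708740234375, 148.6395721435547), (70.13758850097656, 68.94285583496094), 44.96969223022461)
top collar (522.8367309570312, -224.34609985351562) 67.03276062011719 0.08678162324283333
side 0.128 92 [0.4297 0.1523 0.1405] ((432.085205078125, 149.68130493164062), (16.41339874267578, 63.853450775146484), 53.585784912109375)
side 0.09 231 [0.4291 0.1548 0.1022] ((432.28411865234375, 148.33863830566406), (70.57108306884766, 68.74455261230469), 45.2785530090332)
side collar (523.6941528320312, -225.927001953125) 64.73815155029297 0.08649661819238741
```

View pics/crop1.png

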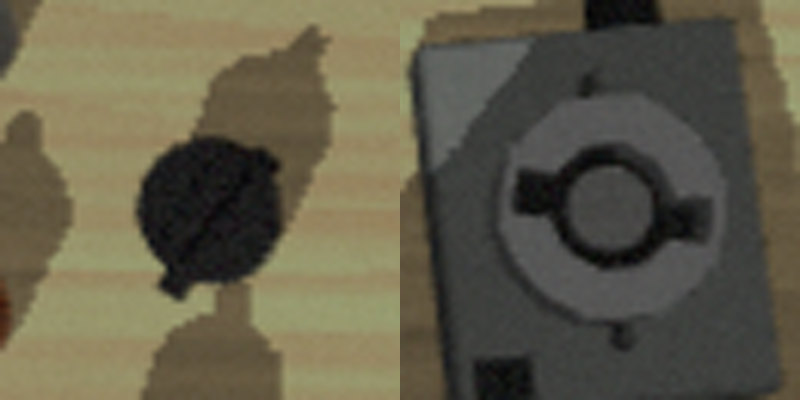

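The crop shows the black-capped cartridge, with its bar running lower-left to upper-right (about -36° in the world). The seat's slots run (540,190)–(690,218), about 80°, and its marks (590,82)–(622,335), about 7°. That fits the 75° offset. I'll go over the seat for a wrist look on the way.

```bash
python3 -m jog '[[0.36,0.27,0.08,0.37],[0.36,0.27,0.08,0.37],[0.36,0.27,0.08,0.37],[0.36,0.27,0.08,0.37],[0.36,0.27,0.08,0.37],[0.36,0.27,0.08,0.37],[0.36,0.27,0.08,0.37],[0.36,0.27,0.08,0.37],[0.36,0.27,0.08,0.37],[0.36,0.27,0.08,0.37]]' 1 80
python3 - <<'E'
from h import *
s=env.get_state(); print(s["qpos"].round(3))
p=vision.get_image("wrist"); np.savez("/tmp/w1",**p); save(p,"w1.png"); print(p["origin"],p["attitude"])
for q in("seat","seat_slot","spring_plate"):
        print(q,[(np.round(d["at"],3).tolist(),round(d["score"],2)) for d in spotter.spot_in(p,q)])
E
```

```text
time: 1.85
ee_pos: [0.4955, -0.2376, 0.3837]
orientation: [0.757, 0.653, -0.0, -0.0]
force: [-0.0, -0.4, 0.3]
grip_width: 0.0852
[-0.447  0.27   0.233  1.534 -0.     1.271]
[ 0.50862314 -0.15662793  0.45422864] [-0.16057636  0.01289085 -0.07126373  0.98436301]
seat [([0.527, -0.216, 0.048], 0.91)]
seat_slot [([0.528, -0.219, 0.046], 0.84)]
spring_plate [([0.516, -0.227, 0.084], 0.8)]
```

View pics/w1.png

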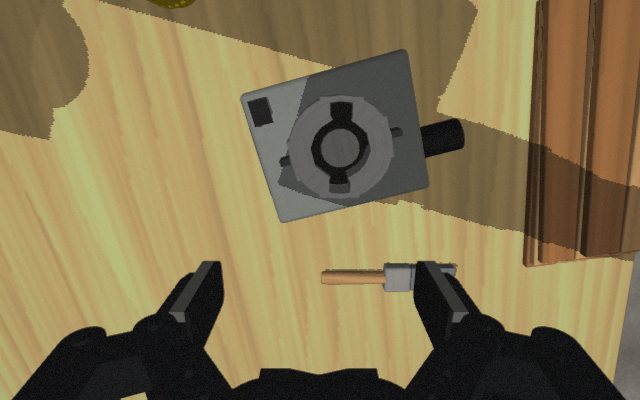

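The wrist view shows the seat at (340,147), slots at (341,105)/(339,185) and marks at (284,161)/(396,132). Now the fit, with cloud geometry.

```bash
cat > fit.py <<'E'
from h import *
from scipy.optimize import least_squares
def fit(p,c0):
    X=cloud(p).reshape(-1,3); X=X[np.isfinite(X[:,0])]
    d=X[:,:2]-c0; r=np.hypot(*d.T); X=X[r<.075]; 
    def model(c,ring,a):
        e=X[:,:2]-c; r=np.hypot(*e.T); u=e@[np.cos(a),np.sin(a)]; v=e@[-np.sin(a),np.cos(a)]
        slot=(abs(v)<.012)&(abs(u)<.051); return (r<.058)&(r>.032)&~slot|(r<.022)
    top=X[:,2]>.0795; zt=np.median(X[(X[:,2]>.083)&(X[:,2]<.095),2])
    best=None
    from scipy.optimize import differential_evolution as de
    f=lambda q:np.mean(model(q[:2],None,q[2])!=(top))
    o=de(f,[(c0[0]-.012,c0[0]+.012),(c0[1]-.012,c0[1]+.012),(np.radians(60),np.radians(105))],seed=1,popsize=20,tol=1e-8,maxiter=120)
    print("seat",o.x[:2].round(4),"slot deg",np.degrees(o.x[2]).round(1),"mismatch",o.fun,"n",len(X),"ztop",zt)
if __name__=="__main__":
    for n in("w1","top","side"): print(n); fit(dict(np.load(f"/tmp/{n}.npz")),np.array([.523,-.226]))
E
python3 fit.py
```

```text
w1
seat [ 0.511  -0.2248] slot deg 66.4 mismatch 0.25735950044603034 n 40356 ztop 0.08847515288091179
top
seat [ 0.5227 -0.2274] slot deg 81.6 mismatch 0.09662122110254891 n 1687 ztop 0.08762189532735576
side
seat [ 0.5249 -0.2331] slot deg 92.0 mismatch 0.20871559633027523 n 872 ztop 0.08759677229860519
```

Run:
```python
from h import *
p=dict(np.load("/tmp/w1.npz")); print({k:v for k,v in p.items() if k not in("img","range_z")})
z=p["range_z"]; W=cloud(p)
for u,v in((340,147),(360,105),(284,161),(396,132),(200,250),(600,300),(341,105),(20,20),(260,110)): print(u,v,z[v,u],W[v,u].round(3))
```

```text
{'vertical_fov': array(61.88780331), 'cx': array(318.27065468), 'cy': array(196.62214871), 'origin': array([ 0.50862314, -0.15662793,  0.45422864]), 'attitude': array([-0.16057636,  0.01289085, -0.07126373,  0.98436301]), 'shot': array(3)}
340 147 0.3739941 [ 0.522 -0.225  0.082]
360 105 0.3539623 [ 0.549 -0.183  0.088]
284 161 0.37985143 [ 0.457 -0.232  0.081]
396 132 0.3700781 [ 0.586 -0.218  0.08 ]
200 250 0.5055117 [ 0.296 -0.366  0.001]
600 300 0.5341738 [ 0.907 -0.545 -0.001]
341 105 0.3860325 [ 0.53  -0.182  0.054]
20 20 0.40721542 [ 0.158 -0.03   0.001]
260 110 0.38884702 [ 0.436 -0.174  0.054]
```

```bash
sed -i 's/X=X\[r<.075\]/X=X[(r<.075)\&(X[:,2]<.1)]/' fit.py; python3 fit.py
```

```text
w1
seat [ 0.5223 -0.227 ] slot deg 81.4 mismatch 0.06071901921802518 n 12072 ztop 0.08847515288091179
top
seat [ 0.5227 -0.2274] slot deg 81.6 mismatch 0.09662122110254891 n 1687 ztop 0.08762189532735576
side
seat [ 0.5249 -0.2331] slot deg 92.0 mismatch 0.20871559633027523 n 872 ztop 0.08759677229860519
```

```bash
python3 -m jog '[[-0.0615,0.386,-0.06,0.347],[-0.0615,0.386,-0.06,0.347],[-0.0615,0.386,-0.06,0.347],[-0.0615,0.386,-0.06,0.347],[-0.0615,0.386,-0.06,0.347],[-0.0615,0.386,-0.06,0.347],[-0.0615,0.386,-0.06,0.347],[-0.0615,0.386,-0.06,0.347],[-0.0615,0.386,-0.06,0.347]]'
cat > cart.py <<'E'
from h import *
def cart(X,c=(.434,.148),h=.143,rad=.05):
    d=np.hypot(X[...,0]-c[0],X[...,1]-c[1])
    Q=X[(d<rad)&(X[...,2]>h-.012)&(X[...,2]<h+.01)]; (cx,cy),(w,l),a=cv2.minAreaRect((Q[:,:2]*1000).astype(np.float32))
    L=a if w>l else a+90
    print("bar",round(cx,1),round(cy,1),"size",round(w,1),round(l,1),"line deg",round((L+90)%180-90,1),"z",np.median(Q[:,2]).round(4),len(Q))
    Q=X[(d<rad)&(X[...,2]>h-.046)&(X[...,2]<h-.035)]; c,r=cv2.minEnclosingCircle((Q[:,:2]*1000).astype(np.float32)); print("cap",np.round(c,1),round(r,1),len(Q))
E
python3 - <<'E'
from cart import *
print(env.get_state()["ee_pos"])
p=vision.get_image("wrist"); np.savez("/tmp/w2",**p); save(p,"w2.png"); cart(cloud(p))
E
```

```text
time: 3.18
ee_pos: [0.4341, 0.1474, 0.3242]
orientation: [0.309, 0.951, -0.0, 0.0]
force: [0.3, 0.5, 0.3]
grip_width: 0.0855
[0.43407102 0.14736699 0.32419226]
bar 435.2 148.0 size 15.9 59.3 line deg -34.7 z 0.1431 1449
cap [435.4 147.9] 35.9 3376
```

View pics/w2.png

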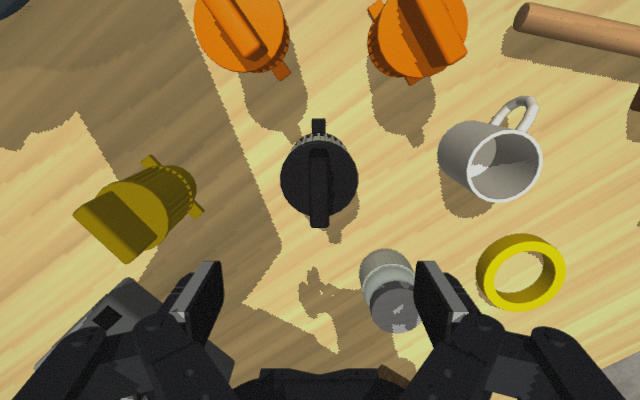

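The wrist view shows the black cartridge at (319,180), lined up between the fingers and with clear space around it. Bar and cap centres agree, at (435,148) mm. Descending.

```bash
python3 -m jog '[[0.001,0.0006,-0.04,0.007],[0.001,0.0006,-0.08,0.007],[0.001,0.0006,-0.11,0.007],[0.001,0.0006,-0.13,0.007],[0.001,0.0006,-0.142,0.007],[0.001,0.0006,-0.142,0.007],[0.001,0.0006,-0.142,0.007]]' 1 80 && python3 -m jog '[[0,0,0,0],[0,0,0,0],[0,0,0,0],[0,0,0,0],[0,0,0,0],[0,0,0,0]]' -1 80
```

```text
time: 4.1
ee_pos: [0.4357, 0.1476, 0.183]
orientation: [0.299, 0.954, 0.0, 0.001]
force: [1.1, -0.6, 1.0]
grip_width: 0.0856
time: 4.85
ee_pos: [0.4357, 0.1476, 0.1832]
orientation: [0.299, 0.954, 0.0, 0.001]
force: [-1.9, -1.6, 5.1]
grip_width: 0.0149
```

```bash
python3 -m jog '[[0,0,0.06,0],[0,0,0.12,0],[0.005,-0.02,0.16,-0.02],[0.087,-0.375,0.16,-0.354],[0.087,-0.375,0.16,-0.354],[0.087,-0.375,0.16,-0.354],[0.087,-0.375,0.16,-0.354],[0.087,-0.375,0.16,-0.354],[0.087,-0.375,0.16,-0.354],[0.087,-0.375,0.16,-0.354],[0.087,-0.375,0.16,-0.354],[0.087,-0.375,0.16,-0.354]]'
python3 - <<'E'
from cart import *
s=env.get_state(); print(s["ee_pos"])
ims=[]
for n in("wrist","top","side"):
    p=vision.get_image(n); np.savez("/tmp/h_"+n,**p); ims.append(p["img"])
    X=cloud(p); 
    d=np.hypot(X[...,0]-.5225,X[...,1]+.227)
    for lo,hi in((.155,.166),(.17,.245),(.25,.263)):
        Q=X[(d<.06)&(X[...,2]>lo)&(X[...,2]<hi)]
        if len(Q)>9: print(n,lo,len(Q),Q.min(0).round(4),Q.max(0).round(4),cv2.minAreaRect((Q[:,:2]*1000).astype(np.float32)))
cv2.imwrite("pics/held.png",cv2.resize(np.hstack([ims[0],ims[2][:,150:550]]),(800,308))[:,:,::-1])
E
```

```text
time: 6.35
ee_pos: [0.5226, -0.2264, 0.3431]
orientation: [0.757, 0.653, -0.0, 0.001]
force: [-0.2, 0.1, -3.0]
grip_width: 0.0153
[ 0.52256118 -0.22640729  0.34311084]
wrist 0.155 19 [ 0.5228 -0.1816  0.1612] [ 0.5374 -0.1791  0.1652] ((530.1398315429688, -180.18499755859375), (0.58198481798172, 14.819010734558105), 81.20069122314453)
wrist 0.17 1942 [ 0.4955 -0.2153  0.17  ] [ 0.5558 -0.1826  0.245 ] ((527.6453857421875, -196.74900817871094), (28.648662567138672, 60.88160705566406), 81.71261596679688)
wrist 0.25 1673 [ 0.4879 -0.2497  0.25  ] [ 0.5595 -0.1897  0.263 ] ((525.0845336914062, -217.60641479492188), (55.97207260131836, 71.24034881591797), 81.08261108398438)
top 0.17 93 [ 0.4906 -0.2192  0.1701] [ 0.5413 -0.1801  0.2448] ((513.1636962890625, -198.04612731933594), (56.60860061645508, 20.576292037963867), 24.702045440673828)
top 0.25 85 [ 0.4918 -0.221   0.2519] [ 0.5533 -0.1904  0.263 ] ((521.6607055664062, -204.4869842529297), (60.64552307128906, 28.94218635559082), 6.979796409606934)
side 0.155 24 [ 0.4945 -0.2686  0.1589] [ 0.5354 -0.1783  0.1659] ((510.0961608886719, -221.03839111328125), (90.66817474365234, 28.69107437133789), 70.82177734375)
side 0.17 314 [ 0.4839 -0.2457  0.1703] [ 0.5515 -0.1785  0.2446] ((512.8533935546875, -211.72152709960938), (67.79185485839844, 37.47194290161133), 32.8895263671875)
side 0.25 76 [ 0.4876 -0.2542  0.2501] [ 0.5596 -0.1897  0.263 ] ((517.0060424804688, -217.046630859375), (69.65190124511719, 56.675453186035156), 29.166889190673828)
```

View pics/held.png

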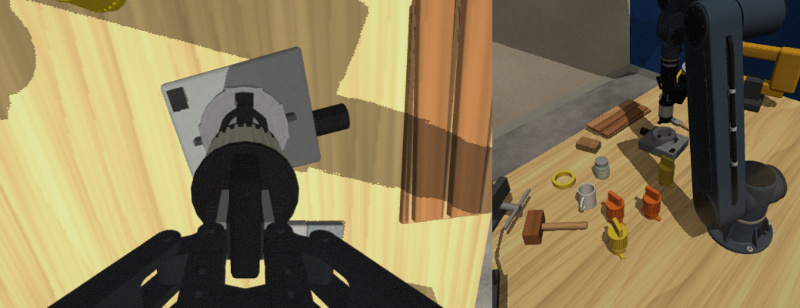

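The cartridge is held upright over the seat. Its near lug, at (530,-180) mm, lies over the slot as it should. Lowering with a small correction.

```bash
python3 -m jog '[[-0.0005,-0.001,-0.04,0],[-0.0005,-0.001,-0.06,0],[-0.0005,-0.001,-0.068,0],[-0.0005,-0.001,-0.073,0],[-0.0005,-0.001,-0.077,0],[-0.0005,-0.001,-0.077,0]]' - 110
```

```text
time: 7.25
ee_pos: [0.5223, -0.2275, 0.2667]
orientation: [0.757, 0.653, 0.0, 0.001]
force: [0.0, -0.4, -2.4]
grip_width: 0.0148
```

Underside is 4 mm below the rim with no contact force, so the lugs are in the slots. Pushing down.

```bash
python3 -m jog '[[0,0,-0.005,0],[0,0,-0.01,0],[0,0,-0.014,0],[0,0,-0.0175,0],[0,0,-0.0175,0],[0,0,-0.0175,0]]'
```

```text
time: 8.0
ee_pos: [0.5225, -0.2277, 0.2504]
orientation: [0.757, 0.653, 0.0, 0.002]
force: [-1.3, 0.7, 7.6]
grip_width: 0.0144
```

```bash
python3 -m jog '[[0,0,-0.002,-0.02],[0,0,-0.002,-0.06],[0,0,-0.002,-0.1]]' && python3 -m jog '[[0,0,0,-0.04],[0,0,0,-0.08],[0,0,0,-0.12],[0,0,0,-0.16],[0,0,0,-0.2],[0,0,0,-0.24],[0,0,0,-0.28],[0,0,0,-0.315],[0,0,0,-0.317],[0,0,0,-0.317]]'
python3 - <<'E'
from cart import *
s=env.get_state(); q=s["orientation"]; print("yaw",np.degrees(2*np.arctan2(q[1],q[0])),s["force"],s["ft_torque"])
p=vision.get_image("wrist"); X=cloud(p)
d=np.hypot(X[...,0]-.5225,X[...,1]+.227); Q=X[(d<.06)&(X[...,2]>.165)&(X[...,2]<.178)]; print(np.nanmax(Q,0),np.nanmin(Q,0),np.median(Q[:,2]))
Q=X[(d<.06)&(X[...,2]>.185)&(X[...,2]<.222)];save(p,"lock.png")
E
```

```text
time: 8.38
ee_pos: [0.5232, -0.2281, 0.2499]
orientation: [0.851, 0.525, 0.001, 0.003]
force: [-0.8, 0.5, 8.9]
grip_width: 0.0142
time: 9.62
ee_pos: [0.5237, -0.2279, 0.2513]
orientation: [0.999, 0.054, 0.0, 0.004]
force: [-0.9, 2.5, 9.3]
grip_width: 0.0145
yaw 6.2408413139051095 [-0.91170629  2.47843754  9.28953187] [0.92958122 0.35163237 0.09879136]
[ 0.56162154 -0.19255271  0.17799143] [ 0.5016655  -0.26387943  0.16506003] 0.17164550763408867
```

View pics/lock.png

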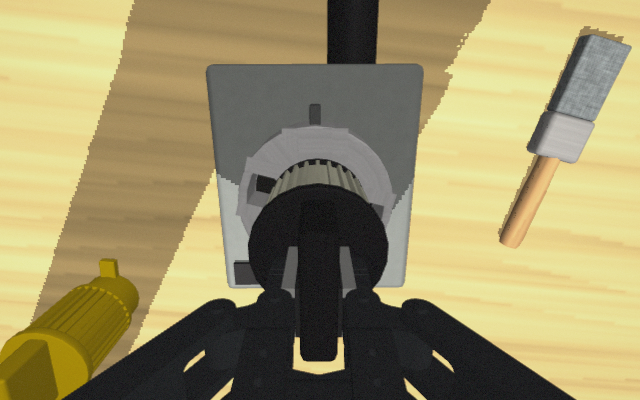

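The bar and tool (yaw 6.2°) line up with the collar mark at (315,113), and the cap height puts the underside 19–20 mm deep. I'll ease up 5 mm so the lugs seat in the pockets, then check the force.

```bash
python3 -m jog '[[-0.0005,0,0.002,0.002],[-0.0005,0,0.004,0.002],[-0.0005,0,0.006,0.002],[-0.0005,0,0.006,0.002]]'
```

```text
time: 10.18
ee_pos: [0.5236, -0.2277, 0.2572]
orientation: [0.998, 0.058, 0.001, 0.003]
force: [3.2, 2.2, -1.1]
grip_width: 0.0144
```

```bash
python3 -m jog '[[0,0,0,0],[0,0,0,0],[0,0,0,0],[0,0,0,0],[0,0,0,0],[0,0,0,0]]' 1 && python3 -m jog '[[0,0,0.03,0],[0,0,0.08,0],[-0.03,0,0.13,0],[-0.1,0,0.15,0],[-0.1,0,0.15,0],[-0.1,0,0.15,0]]'
cat > chk.py <<'E'
from cart import *
ims=[]
for n in("wrist","top","side"):
    p=vision.get_image(n); ims.append(p["img"]); X=cloud(p); print(n)
    d=np.hypot(X[...,0]-.5225,X[...,1]+.227)
    try: cart(X,(.5225,-.227),.217,.05)
    except Exception as e: print(e)
    if n!="wrist":
        for q in("jar_centre","mug_centre","mallet_head","block_centre","tape_centre","brush_grip"):
            o=dict(np.load(f"/tmp/{n}.npz"))
            print(q,[np.round(z["at"],3).tolist() for z in spotter.spot_in(p,q)[:1]])
cv2.imwrite("pics/end.png",ims[0][:,:,::-1])
E
python3 chk.py
```

```text
time: 10.92
ee_pos: [0.5236, -0.2278, 0.2572]
orientation: [0.998, 0.058, 0.001, 0.003]
force: [0.7, 0.4, 0.3]
grip_width: 0.0856
time: 11.68
ee_pos: [0.4234, -0.2279, 0.4077]
orientation: [0.998, 0.057, 0.001, 0.004]
force: [0.3, -0.1, -0.4]
grip_width: 0.0851
wrist
bar 525.5 -228.2 size 58.9 15.9 line deg 6.8 z 0.2172 1912
cap [ 525.3 -228. ] 35.9 4172
top
bar 524.3 -227.3 size 58.3 17.1 line deg 6.3 z 0.2156 126
cap [ 524.8 -226.9] 36.0 285
jar_centre [[0.605, 0.12, 0.084]]
mug_centre [[0.533, 0.3, 0.028]]
mallet_head [[0.554, 0.5, 0.062]]
block_centre [[0.802, 0.023, 0.038]]
tape_centre [[0.708, 0.266, 0.023]]
brush_grip []
side
bar 521.5 -224.6 size 57.6 24.7 line deg 12.6 z 0.2138 77
cap [ 522.9 -223.8] 36.9 112
jar_centre [[0.588, 0.144, 0.062]]
mug_centre [[0.514, 0.305, 0.056]]
mallet_head [[0.541, 0.518, 0.046]]
block_centre [[0.789, 0.042, 0.038]]
tape_centre [[0.702, 0.274, 0.018]]
brush_grip [[0.563, -0.434, 0.018]]
```

View pics/end.png

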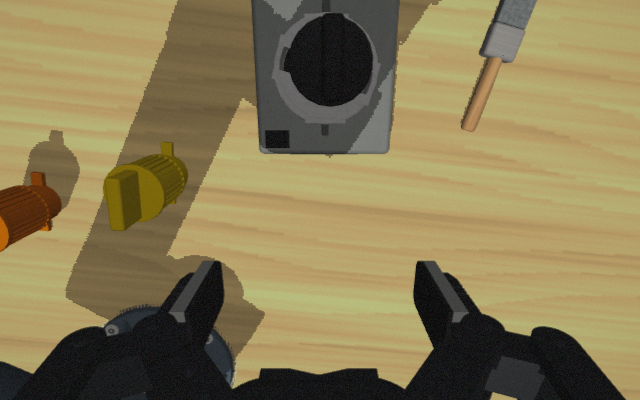

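Bar top is at 0.217 m, so the underside is 14 mm below the rim. The axis is within 3 mm, the bar line is at 6.8° against 6.5°, and the cartridge is upright and free of the gripper.

```bash
python3 -c "
from station import env
print(env.hand_in())"
```

```text
the job is handed in; nothing more can be done
None
```

The black-capped cartridge is in the bayonet seat, locked and standing on its own, and the job is handed in. Handing in reports no verdict. I gripped it by its bar, lowered the lugs into the slots, pushed it about 20 mm below the rim, turned it 75° clockwise, eased it up 6 mm and let go. The arm was done at about 12 s of the 43 s.

**Last checks, wrist and top cameras:**

| Check | Measured | Required |
|---|---|---|
| Underside below the collar's top | about 14 mm (bar top at 0.217 m) | 14 mm when locked |
| Axis offset from the seat | 2–3 mm | under 12 mm |
| Bar line against the locked line | 6.3–6.8° against about 6.5° | within 0.17 rad (9.7°) |
| Upright | bar and cap centres within 1 mm, so no visible tilt | within 0.12 rad |
| Gripper | open, clear of everything, force near zero | touches nothing |

**Checks that disagreed or were incomplete:**
- **Side camera:** it gave a bar line of 12.6° and an earlier slot angle of 92° from few, partly hidden points. I set both aside because the other two cameras agreed with each other.
- **Spring plate:** I inferred its travel from the cartridge's height and the force, not from a direct reading.
- **Bystanders:** I took no starting positions with the same detector to compare against. The top view did not find the brush at the end, but the side view did. Nothing visibly shifted, and no unexpected contact force showed at the end of any move.

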